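# Press the badge onto the paint tin lid

## Task

A round badge lies on the lid of the closed paint tin in the bench press's sliding carriage, ready to be glued down: slide the carriage until the badge is centred under the press's foot, and turn the carriage's clamp knob clockwise until it is tight, so that nothing can shift. Only then pull the lever down until it is level and no further, so that the sprung foot squeezes the badge onto the lid, and finish while still holding the lever level for the glue to take. Do not touch the badge, and leave the spare things on the bench alone.

Things in the scene. Friction and masses are not known exactly. Their poses are not given: they have to be found in the camera images.
- press: The bench press with its carriage track: a grey C-frame casting 235 mm high, open to the front, column behind, head 64 mm wide from 130 to 235 mm above the table, its front face 45 mm before the ram. Fixed. Origin on the ram's axis at table level; x from the front to the column (away from the robot), y to the left along the track, z up.
- ram_axis (a point): Point fixed on the vertical axis of the press's ram and foot, 81 mm above the table: where the underside of the foot is while the lever is up. Axes as press. The foot is a disc 40 mm across. From above, the ram is the square steel bar, 25 mm wide, standing out of the top of the head to 282 mm.
- badge_center (a point): Centre of the round badge, steel with a white face, 28 mm across, 4 mm thick, 20 g. It lies loose on the lid of the tin in the carriage's nest, on the right-hand half of the lid, its underside 68 mm above the table, and rides along when the carriage is moved smoothly.
- carriage (a joint): Travel in m of the aluminium carriage along its track: 0 at the left end stop, where it was loaded and starts, growing as it slides right (along -y of the press) to 0.19 at the right end. With the clamp loose it slides with about 2 N of friction and stays where it is left. It is moved by its clamp knob or by pushing its body.
- clamp_grip (a point): Grip point of the black clamp knob on the left-hand end block of the carriage, on the knob's vertical axis, 87 mm above the table. The knob is an upright wing 50 mm long and 14 mm thick, from 66 to 98 mm above the table, on a hub 38 mm across; the block's top is at 58 mm. The point's x axis runs along the wing, at joint value 0 parallel to x of the press.
- clamp (a joint): Angle in rad of the clamp knob: 0 loose at its stop, growing as it is turned clockwise seen from above. Its screw begins to bite on the rail at about 0.7 and it is tight from 1.1 on; end stop at 1.4. It takes 0.1 N m at first, up to 0.2 N m when tight, and stays where it is left.
- lever_ball (a point): Centre of the black ball, 36 mm in diameter, at the end of the press's lever. The lever, a steel bar 13 mm thick, swings in an upright plane on the right-hand side of the press. It points forward (to -x of the press) and at rest 35 degrees up, the ball's centre 300 mm above the table; with the lever level it is at 185 mm.
- lever_axle (a point): Point fixed on the lever's axle, in the plane of lever and ball: 185 mm above the table, 42.5 mm behind and 72 mm to the right of the ram's axis. The ball's centre swings about it on a radius of 200 mm. Axes as press.
- lever (a joint): Angle in rad by which the lever is pulled down: 0 at rest (35 degrees above level), 0.61 level, hard stop 0.91. A spring lifts it when let go. The ram sinks 30 mm per rad; the foot meets the badge at about 0.3, from where a spring above the foot adds 2.5 N per mm of ram travel. Holding it level takes about 10 N at the ball.
- tin: The closed black paint tin in the nest of the carriage, 130 mm long (its y axis, along the track), 76 mm wide, 20 mm high; origin at the centre of its underside, 48 mm above the table.
- spare_tin: Bystander: another closed black tin of the same size (130 x 76 x 20 mm), loose on the table to the left; origin at the centre of its underside.
- badge_tub: Bystander: clear open tub with spare badges, 84 mm across, 50 mm high, loose on the table to the right; origin at the centre of its underside.
- dust_brush: Bystander: small dusting brush, 170 mm long along its x axis, lying loose on the table at the near right; origin at the middle of its underside.
Mind the look-alikes: they are no part of the job. What is shaped like the tin but green or purple is not meant.

How it is judged:
By the outcome, as a careful person would: the job done as asked, in the order asked, and still so for the second after the job is handed in, while the arm keeps its last pose, push and grip.
It also fails if it takes over 54 s, if anything falls off the work surface, if the arm or the gripper's body presses on something with over 40 N, if the wrist force passes 120 N, or if a joint passes its speed limit or range.

## Robot

A 6-joint arm with a two-finger parallel gripper is mounted at the origin on the work surface. World frame = base frame: x ahead of the robot, y to its left, z up, the work surface at z = 0. Lengths are in mm, angles in rad, forces in N, time in s.
With the tool pointing down it reaches from about 425 to 925 mm from the base axis. Payload 12.5 kg.
Tool frame: the origin (TCP) lies at the very end of the fingers, on their centre line; the grasp point (between the pads) lies 19 mm behind it; z points along the fingers, y is the line along which they close (so a half turn about z gives the same grasp; the last joint's range is limited). The gripper opens to 85 mm and grips with 20 to 120 N. Pads are 22 mm wide; open, the fingers measure 114 mm over their backs; the gripper's body (76 mm by 85 mm) begins 54 mm behind the grasp point. The pads swing forward as they close: fully open they stand 13 mm farther back than shut.
Start: joints at [-1.436, 0.491, 1.559, -0, 1.092, -0.106], TCP at [149.072, -606.978, 231.327] pointing down, gripper open.
Joint ranges: [-3.1, 3.1], [-0.84, 2.19], [0.05, 2.79], [-1.13, 4.28], [0.06, 2.93], [-2.69, 2.69]. Speed limits (rad/s): [2.22, 2.22, 2.79, 3.14, 3.14, 3.14].

## Interface

Orientations are given as a unit quaternion [x, y, z, w].
In Python, from bench import robot gives the robot as it stands.
- The arm moves only by the tool arm_command, never from a script. Its arguments are lists of equal length, an entry for each row: "travel": the shift along the tool's x, y, z in cm, a list of three; "yaw": the turn about the tool's z in degrees. In form: {"travel": [[dx, dy, dz], ...], "yaw": [yaw, ...]}. A call has 1 to 20 rows; each row is the pose to reach, as a shift and turn from the pose commanded when the call began, along the tool's axes at that moment; what a row does not reach only later rows make up. A row lasts 1/8 s, in which the tool goes at most 62.5 mm and 10.7 degrees, less where a joint would pass 70% of its speed; a pose out of reach is approached as far as the arm can. A call with a gripper value outside its range is refused whole. "fingers" is the finger opening in cm, from 0 to 8.54, set as the call begins (left out, the last holds). The fingers move at their own pace and stop on an object; "force" is the grip in N (left out, the last holds). Time passes only in rows, so rows that repeat a pose let the fingers close. It gives the time, the measured TCP pose, the force, the opening and the grip force at its end, in the units of the state.
- robot.get_obs(): the state, without advancing time (a new reading comes with each control period).
- robot.grab_frame(name): name is "side" or "top" or "wrist"; returns (picture, depth): 480x640x3 uint8, red, green, blue; 480x640 float32, mm along the optical axis (not along the pixel's ray), 0 where there is no reading.
- robot.calibration(name): a dict with "fx", "fy", "cx", "cy" (pixels), "pose" (4x4, takes a point from camera to world coordinates); the wrist camera has in their place "T_tool_cam" (4x4, takes a point from camera to tool coordinates, whose origin is the TCP and whose axes are the flange's). Camera axes: x right, y up, looking along -z (the intrinsics and any distortion apply to the point x, -y, -z); pixel columns grow to the right and rows downward; lengths in mm; the calibration is good to about 2 mm. A picture is of the moment at which its call begins: read the wrist's pose just before it. calibration takes no time and is no camera call.
- robot.sign_off(): hands the job in; it is judged then, once.
Trained networks look in the newest picture that a camera, given by its name, has taken for a name from the list of things; names that differ only in an ending like _2 or _b are one class to them, and where a whole thing is asked for, a point or a joint stands for the part that bears it (a point fixed in the world has none). Each returns a list of dicts, best first, with "conf" (0 to 1); they miss things now and then, are a little off and sometimes report something else, mostly with a low value. They report only what shows in the picture. A call takes as long as a camera call. They do not tell look-alikes from the thing itself.
- robot.boxes_of(camera, name): "bbox" ([left, top, right, bottom] in pixels, round what is visible of it).
- robot.silhouettes(camera, name): "mask" (480x640 bool, what is visible of it) and "bbox" ([left, top, right, bottom] in pixels, round what is visible of it).
The state is a dict: "time_s": time; "joint_pos": joint angles; "qd": joint speeds; "joint_torque": joint torques, N m; "tool_pos": TCP position; "tcp_rot": TCP orientation; "ft_force": force on the tool from outside, world axes, zero at the start; "moment": the same for the moment, N m; "width": finger opening in mm; "grip_force": force on a finger pad.
Only numpy, scipy, OpenCV 4.12 (cv2) and the standard library are available. Lean on these libraries where they do the work, as an engineer would, in place of code of your own. Each camera call takes 0.05 s, during which the arm holds its last target. There are 200 camera calls.

## Working session

There is one attempt and no reset: what is moved stays moved. The work goes in short steps, Python scripts to look and compute and a tool call to move; the robot and the scene stay as the last step left them, time stands still between calls to the robot, and variables do not carry over. Pictures are saved under pics/ and viewed, at most 10 in all, crops included, and the job is handed in when it is done.

Besides the shell and the picture viewer there is one more tool, called after "Emit:" by a JSON object that holds its "method" and its "body". arm_command: Moves the arm, as the interface text tells. Its arguments: {"type":"object","properties":{"travel":{"type":"array","items":{"type":"array","items":{"type":"number"}}},"yaw":{"type":"array","items":{"type":"number"}},"fingers":{"type":"number"},"force":{"type":"number"}},"required":["travel","yaw"]}

```bash
mkdir -p pics; cat > h.py <<'E'
import numpy as np, cv2
from bench import robot
from scipy.spatial.transform import Rotation as R
def campose(n,obs=None):
    c=robot.calibration(n)
    if n!='wrist': return c,np.array(c['pose'])
    o=obs or robot.get_obs()
    T=np.eye(4);T[:3,:3]=R.from_quat(o['tcp_rot']).as_matrix();T[:3,3]=o['tool_pos']
    return c,T@np.array(c['T_tool_cam'])
def grab(n):
    c,P=campose(n); im,d=robot.grab_frame(n); return c,P,im,d
def pts(c,P,d,u,v):
    z=d[v,u]; p=np.stack([(u-c['cx'])/c['fx']*z,-(v-c['cy'])/c['fy']*z,-z],-1)
    return p@P[:3,:3].T+P[:3,3]
def cloud(c,P,d):
    v,u=np.mgrid[:480,:640]; return pts(c,P,d,u,v)
def proj(c,P,X):
    p=(np.asarray(X)-P[:3,3])@P[:3,:3]; return c['cx']+c['fx']*p[0]/-p[2], c['cy']+c['fy']*p[1]/p[2]
def save(n,im): cv2.imwrite('pics/'+n,im[...,::-1])
E
python3 - <<'E'
from h import *
o=robot.get_obs(); print(o['tcp_rot'],o['time_s'],robot.calibration('top'))
ims=[]
for n in ['top','side']:
    c,P,im,d=grab(n); save(n+'1.png',im); C=cloud(c,P,d)
    for k in ['press','badge_center','clamp_grip','lever_ball','tin','carriage','badge_tub','dust_brush','spare_tin']:
        for s in robot.silhouettes(n,k)[:3]:
            m=s['mask']&(d>0); q=C[m]
            print(n,k,round(s['conf'],2),s['bbox'],m.sum(),np.median(q,0).round(0) if len(q) else '', q[:,2].max().round() if len(q) else '')
E
```

```text
[ 9.92758831e-01  1.20123118e-01 -9.59346036e-06 -5.82437650e-04] 0.0 {'fx': 576.2598977762951, 'fy': 576.2598977762951, 'cx': 318.488994600698, 'cy': 244.78793524694174, 'pose': array([[-1.21245074e-02,  9.97678927e-01, -6.70056373e-02,
         4.99620222e+02],
       [-9.99894885e-01, -1.26296971e-02, -7.12103777e-03,
        -2.18747937e+01],
       [-7.95077023e-03,  6.69122550e-02,  9.97727185e-01,
         1.68081934e+03],
       [ 0.00000000e+00,  0.00000000e+00,  0.00000000e+00,
         1.00000000e+00]])}
top press 0.56 [230.1, 188.3, 382.5, 295.5] 6098 [631. -63.  57.] 325.0
top badge_center 0.5 [283.7, 232.7, 290.4, 243.0] 49 [636.  75.  72.] 83.0
top badge_center 0.35 [261.9, 221.6, 305.2, 251.6] 1105 [637.  95.  67.] 77.0
top clamp_grip 0.74 [232.2, 230.6, 251.2, 248.3] 222 [618. 201.  72.] 107.0
top clamp_grip 0.19 [226.6, 190.7, 384.7, 296.5] 6113 [631. -64.  57.] 325.0
top lever_ball 0.96 [365.6, 210.1, 381.3, 297.6] 685 [ 582. -146.  238.] 325.0
top tin 0.9 [241.8, 144.1, 282.0, 191.1] 1166 [838. 156.  19.] 35.0
top tin 0.82 [261.5, 221.2, 308.3, 249.8] 1215 [637.  
[... 588 characters left out ...]
552 [634. 106.  68.] 73.0
side lever_ball 0.72 [323.8, 172.8, 390.3, 206.7] 446 [ 513. -136.  284.] 319.0
side lever_ball 0.57 [262.8, 343.2, 289.7, 367.9] 477 [618. 211.  83.] 101.0
side tin 0.98 [152.5, 314.9, 214.7, 367.2] 1816 [832. 163.  20.] 25.0
side tin 0.92 [255.8, 298.9, 311.3, 346.4] 1680 [633. 103.  68.] 100.0
side tin 0.64 [190.8, 427.1, 276.4, 478.8] 3321 [631. 383.  20.] 25.0
side carriage 0.68 [235.9, 298.6, 320.7, 383.2] 2187 [626. 199.  58.] 101.0
side badge_tub 0.8 [347.3, 207.4, 373.8, 235.9] 666 [ 559. -408.   31.] 54.0
side dust_brush 0.7 [403.6, 237.9, 464.5, 249.8] 533 [ 354. -387.   17.] 24.0
side spare_tin 0.95 [378.4, 425.6, 450.8, 480.0] 2489 [351. 307.  20.] 24.0
```

```bash
python3 - <<'E'
import cv2
a=cv2.imread('pics/top1.png')[130:380,170:500]
cv2.imwrite('pics/v1.png',cv2.resize(a,(792,600),interpolation=cv2.INTER_CUBIC))
a=cv2.imread('pics/side1.png')
cv2.imwrite('pics/v2.png',a)
E
```

```text
(no output)
```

View pics/v1.png

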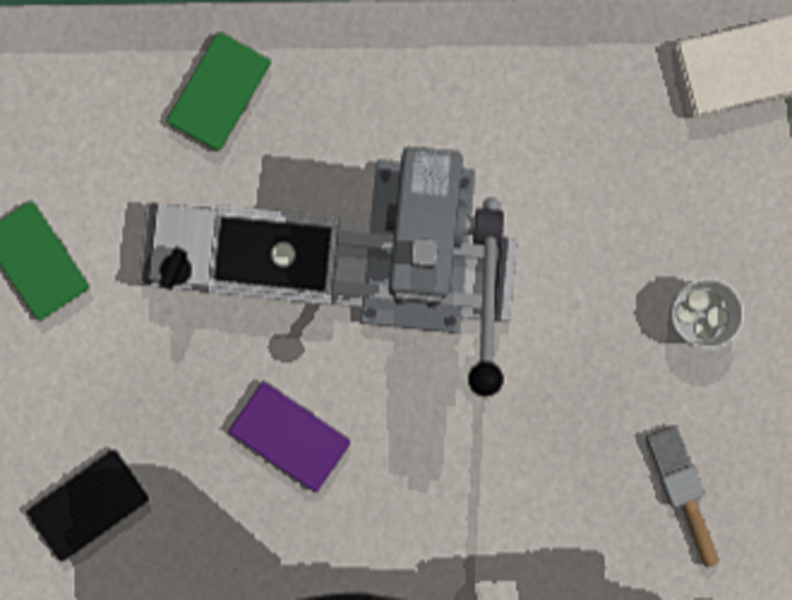

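View pics/v2.png

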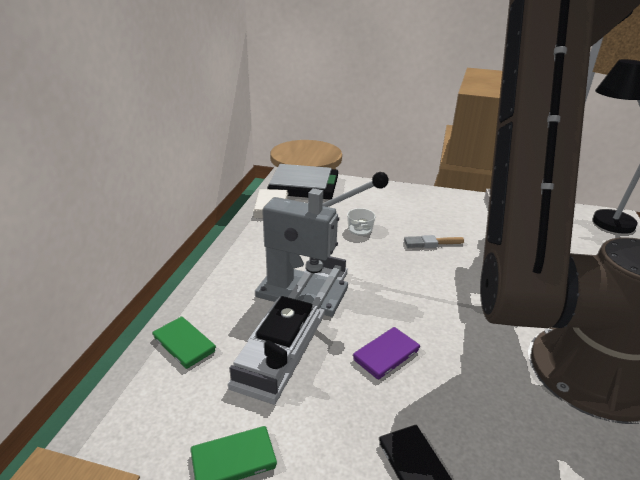

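Top crop: the knob is the black wing at about (243,241) full-frame, and the badge is at (288,236) on the black tin in the carriage. The ram is at (347,235) and the ball at (372,287). Look-alikes: green tins (260,168) and (185,237), a purple tin (290,312), and the spare black tin (206,340). Only the tin in the carriage at (284,236) is meant. Side view: the foot is at (315,265), the badge at (287,313) and the knob at (275,353).

```bash
python3 - <<'E'
from h import *
for n in ['top','side']:
    c,P,im,d=grab(n); C=cloud(c,P,d); Z=C[...,2]
    for k in ['lever_ball','tin','carriage','clamp_grip']:
        print(n,k,[(round(s['conf'],2),[round(x) for x in s['bbox']]) for s in robot.boxes_of(n,k)[:3]])
    b=im.min(2).astype(int)
    reg=(np.abs(C[...,0]-637)<30)&(C[...,1]>30)&(C[...,1]<160)&(Z>58)&(Z<85)
    m=reg&(b>110); m2=reg&(b<60)
    lab=cv2.connectedComponentsWithStats(m.astype(np.uint8))
    for s,ce in zip(lab[2][1:],lab[3][1:]):
        if s[4]>15: 
            # ray at z=72
            r=P[:3,:3]@np.array([(ce[0]-c['cx'])/c['fx'],-(ce[1]-c['cy'])/c['fy'],-1]); X=P[:3,3]+r*(72-P[2,3])/r[2]
            print(n,'badge',s,ce,X.round(1))
    q=C[(Z>265)&(Z<300)&(C[...,1]>-110)&(C[...,1]<-20)&(C[...,0]>560)&(C[...,0]<700)]; print(n,'ram',len(q),q.mean(0).round(1),q.min(0).round(),q.max(0).round())
    q=C[(np.abs(Z-235)<8)&(C[...,1]>-110)&(C[...,1]<-20)&(C[...,0]>540)&(C[...,0]<760)]; print(n,'headtop',cv2.minAreaRect(q[:,:2].astype(np.float32)),len(q))
    mt=(b<50)&(np.abs(C[...,0]-637)<60)&(C[...,1]>10)&(C[...,1]<175)&(Z>55)&(Z<80)
    q=C[mt]; print(n,'tin',cv2.minAreaRect(q[:,:2].astype(np.float32)),len(q))
    q=C[(Z>70)&(Z<110)&(C[...,1]>180)&(C[...,1]<230)&(np.abs(C[...,0]-620)<50)];print(n,'knob',len(q),q.mean(0).round(1),cv2.minAreaRect(q[:,:2].astype(np.float32)))
    q=C[(Z>280)&(C[...,1]<-115)&(C[...,1]>-180)&(C[...,0]<540)&(C[...,0]>440)];print(n,'ball',len(q),q.mean(0).round(1),q.min(0).round(),q.max(0).round())
E
```

```text
top lever_ball [(0.93, [363, 208, 382, 296])]
top tin [(0.98, [164, 212, 207, 266]), (0.88, [268, 290, 314, 336]), (0.74, [261, 223, 307, 253])]
top carriage [(0.95, [232, 219, 314, 254])]
top clamp_grip [(0.71, [259, 223, 306, 251]), (0.53, [236, 233, 249, 248])]
top badge [283 232   9   9  57] [287.31578947 235.80701754] [634.   76.7  72. ]
top ram 109 [617.2 -80.1 281. ] [605. -92. 266.] [631. -67. 289.]
top headtop ((653.1996459960938, -81.92794799804688), (63.52950668334961, 158.54298400878906), 85.68295288085938) 1238
top tin ((636.6114501953125, 89.20257568359375), (131.23727416992188, 74.51139068603516), 83.54302978515625) 1113
top knob 113 [619.  201.6  92.4] ((619.473876953125, 202.20712280273438), (23.478225708007812, 48.81492614746094), 54.505653381347656)
top ball 215 [ 494.1 -138.   306.9] [ 473. -155.  280.] [ 531. -121.  325.]
side lever_ball [(0.77, [325, 169, 390, 207])]
side tin [(0.96, [259, 299, 313, 346]), (0.96, [186, 426, 279, 480]), (0.79, [351, 325, 420, 380])]
side carriage [(0.79, [235, 306, 319, 380])]
side clamp_grip [(0.83, [266, 343, 290, 371])]
side badge [281 308  13   9  83] [287.14457831 312.30120482] [633.8  76.4  72. ]
side ram 166 [615.3 -74.9 276.9] [603. -94. 265.] [630. -65. 284.]
side headtop ((651.3646240234375, -78.07965087890625), (63.58730697631836, 161.14210510253906), 87.65373229980469) 1009
side tin ((634.447509765625, 89.47688293457031), (132.4659881591797, 73.9214096069336), 84.0744400024414) 1516
side knob 370 [617.1 207.8  88.6] ((619.2169189453125, 204.16517639160156), (15.028447151184082, 51.12717819213867), 64.77899169921875)
side ball 269 [ 491.7 -129.8  301.5] [ 470. -144.  280.] [ 526. -117.  319.]
```

Emit:
{"method": "arm_command", "body": {"travel": [[26.9,-4.4,-16.9],[26.9,-4.4,-16.9],[26.9,-4.4,-16.9],[26.9,-4.4,-16.9],[26.9,-4.4,-16.9],[26.9,-4.4,-16.9],[53.5,-28.8,-19.9],[53.5,-28.8,-19.9],[53.5,-28.8,-19.9],[53.5,-28.8,-19.9],[53.5,-28.8,-19.9],[53.5,-28.8,-19.9],[63.1,-47,-19.9],[63.1,-47,-19.9],[63.1,-47,-19.9],[63.1,-47,-19.9],[64.9,-67.4,-6.9],[64.9,-67.4,-6.9],[64.9,-67.4,-6.9],[64.9,-67.4,-6.9]], "yaw": [-10,-20,-30,-40,-50,-60,-70,-80,-90,-100,-110,-120,-130,-139,-139,-139,-139,-139,-139,-139]}}

```text
time_s: 4.0
tool_pos: [618.2, 203.2, 299.2]
tcp_rot: [0.235, 0.972, -0.0, -0.0]
ft_force: [0.8, -0.6, 0.6]
width: 85.3
grip_force: 0.0
```

```bash
cat > look.py <<'E'
from h import *
import sys
o=robot.get_obs(); print(o['time_s'],np.round(o['tool_pos'],1),np.round(o['joint_pos'],2))
Rm=R.from_quat(o['tcp_rot']).as_matrix(); print(Rm.round(3), 'toolx angle',np.degrees(np.arctan2(Rm[1,0],Rm[0,0])))
c,P,im,d=grab('wrist'); save(sys.argv[1],im); C=cloud(c,P,d); Z=C[...,2]
print('cam',P[:3,3].round())
def rect(name,m):
    q=C[m&(d>0)]
    if len(q)>10: print(name,len(q),q.mean(0).round(1),cv2.minAreaRect(q[:,:2].astype(np.float32)))
b=im.min(2).astype(int)
for k in ['clamp_grip','badge_center','tin']:
    for s in robot.silhouettes('wrist',k)[:2]: print(k,s['conf'],[round(x) for x in s['bbox']]); rect(k,s['mask']&(np.abs(Z-80)<22))
kx=(np.abs(C[...,0]-620)<60)&(Z>88)&(Z<106)
rect('wing',kx)
reg=(Z>58)&(Z<85)&(b>110)&(np.abs(C[...,0]-634)<25)&(np.abs(C[...,1]-76)<25)
rect('badge',reg)
rect('lid',(np.abs(Z-68)<7)&(b<60)&(np.abs(C[...,0]-634)<60)&(np.abs(C[...,1]-90)<80))
E
python3 look.py w1.png
```

```text
4.0 [618.2 203.2 299.2] [ 0.22  0.47  1.4  -0.    1.27 -0.88]
[[-0.889  0.458 -0.   ]
 [ 0.458  0.889 -0.   ]
 [-0.    -0.    -1.   ]] toolx angle 152.76555272703877
cam [551. 238. 442.]
clamp_grip 0.57 [299, 171, 336, 228]
clamp_grip 1344 [616.7 203.7  84.3] ((617.4237670898438, 202.4869842529297), (42.46345520019531, 37.769020080566406), 15.067506790161133)
badge_center 0.68 [202, 255, 230, 280]
badge_center 504 [633.9  75.9  72.5] ((634.1034545898438, 75.20500183105469), (25.955799102783203, 27.425518035888672), 17.230628967285156)
tin 0.95 [402, 67, 538, 184]
tin 0.72 [332, 308, 397, 402]
wing 1925 [624.8  38.2  96.3] ((635.1870727539062, 64.35923767089844), (79.05888366699219, 306.4192199707031), 0.5595925450325012)
badge 388 [631.9  80.8  71.9] ((632.02392578125, 80.89767456054688), (24.43585205078125, 21.269752502441406), 22.2744140625)
lid 7078 [632.7  94.4  68.2] ((634.4425048828125, 90.21281433105469), (126.07714080810547, 73.46582794189453), 83.79411315917969)
```

```bash
python3 - <<'E'
from h import *
c,P,im,d=grab('wrist'); C=cloud(c,P,d); Z=C[...,2]
q=C[(np.abs(C[...,0]-618)<45)&(np.abs(C[...,1]-203)<45)&(Z>90)&(Z<106)]
print(len(q),q.mean(0),cv2.minAreaRect(q[:,:2].astype(np.float32)))
w,v=np.linalg.eigh(np.cov(q[:,:2].T)); print(w,np.degrees(np.arctan2(v[1,1],v[0,1])))
# track/lid yaw from lid edges
b=im.min(2).astype(int)
# ram/foot in wrist?
print('ram proj',proj(c,P,[617,-78,282]),proj(c,P,[617,-78,81]))
E
```

```text
772 [617.01196234 203.18331784  97.48553097] ((617.8602294921875, 202.75479125976562), (13.96296501159668, 48.946964263916016), 66.56698608398438)
[ 15.63091243 198.1511243 ] 156.60274535556903
ram proj (np.float64(-127.53842253866605), np.float64(493.1804895553)) (np.float64(83.19335918035455), np.float64(315.48037931464455))
```

View pics/w1.png

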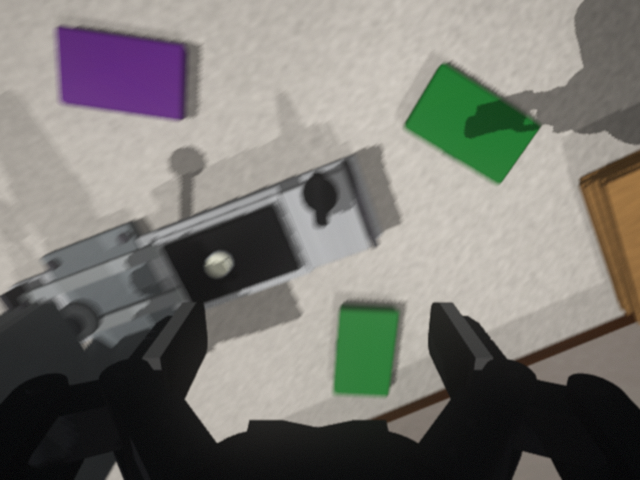

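Wrist view: the knob is at (320,193) with its wing turned about 0.3 rad from the press's x. The badge is at (218,263) and the foot at (82,318), where my ram estimate projects. Descend to the knob.

Emit:
{"method": "arm_command", "body": {"travel": [[0,0,6],[0,0,12],[0,0,17.5],[0,0,21],[0,0,22.7],[0,0,22.7],[0,0,22.7]], "yaw": [-3.8,-3.8,-3.8,-3.8,-3.8,-3.8,-3.8], "fingers": 4}}

```text
time_s: 5.12
tool_pos: [619.6, 202.1, 75.1]
tcp_rot: [0.203, 0.979, 0.0, 0.001]
ft_force: [-0.0, 0.4, -0.1]
width: 40.4
grip_force: 0.0
```

Emit:
{"method": "arm_command", "body": {"travel": [[0,0,0],[0,0,0],[0,0,0],[0,0,0]], "yaw": [0,0,0,0], "fingers": 0, "force": 40}}

```text
time_s: 5.62
tool_pos: [619.0, 202.4, 74.6]
tcp_rot: [0.203, 0.979, 0.0, 0.001]
ft_force: [-0.5, -0.8, 5.6]
width: 13.3
grip_force: 40.6
```

Emit:
{"method": "arm_command", "body": {"travel": [[-0.03,-0.095,0],[-0.12,-0.38,0],[-0.3,-0.955,0],[-0.53,-1.72,0],[-0.83,-2.67,0],[-1.15,-3.72,0],[-1.48,-4.78,0],[-1.8,-5.83,0],[-2.13,-6.88,0],[-2.45,-7.93,0],[-2.78,-8.98,0],[-3.1,-10.03,0],[-3.4,-10.98,0],[-3.63,-11.75,0],[-3.78,-12.22,0],[-3.84,-12.42,0],[-3.84,-12.42,0],[-3.84,-12.42,0]], "yaw": [0,0,0,0,0,0,0,0,0,0,0,0,0,0,0,0,0,0]}}

```text
time_s: 7.88
tool_pos: [604.4, 73.1, 74.6]
tcp_rot: [0.203, 0.979, -0.0, 0.0]
ft_force: [-4.3, -0.3, 9.2]
width: 13.1
grip_force: 41.0
```

```bash
python3 - <<'E'
from h import *
o=robot.get_obs(); print(o['time_s'],o['tool_pos'],o['ft_force'])
outs=[]
for n in ['wrist','side']:
    c,P,im,d=grab(n); save(n+'2.png',im); C=cloud(c,P,d); Z=C[...,2]
    print(n,'foot',proj(c,P,[617.5,-79,81]),'badge exp',proj(c,P,[620,-53,72]))
    for s in robot.silhouettes(n,'badge_center')[:2]:
        q=C[s['mask']&(d>0)]; print(s['conf'],s['bbox'],np.median(q,0) if len(q) else '')
    u,v=map(int,proj(c,P,[618,-66,78])); u=min(max(u,80),560);v=min(max(v,60),420)
    outs.append(cv2.resize(im[v-60:v+60,u-80:u+80],(400,300),interpolation=cv2.INTER_CUBIC)); print(u,v)
save('v3.png',np.hstack(outs))
E
```

```text
7.875 [604.44193862  73.11901804  74.56705571] [-4.33685677 -0.33836456  9.19985854]
wrist foot (np.float64(23.632373003701105), np.float64(455.6610872239986)) badge exp (np.float64(86.14537230301309), np.float64(426.40844449189467))
0.66 [54.4, 397.0, 95.2, 426.6] [609.26657644 -53.12279914  72.05697969]
0.65 [2.8, 128.7, 638.1, 461.2] [607.06015714 116.779959    30.80164659]
80 420
side foot (np.float64(312.99790420666784), np.float64(268.54159552202356)) badge exp (np.float64(309.11395072006513), np.float64(277.83094883598466))
311 272
```

View pics/v3.png

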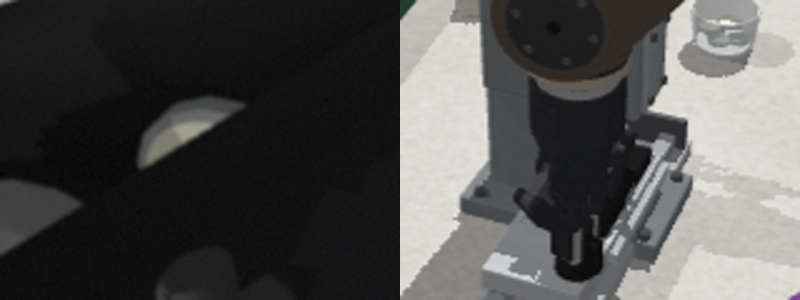

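Emit:
{"method": "arm_command", "body": {"travel": [[0,0,0],[0,0,0],[0,0,-3],[0,0,-6],[3.9,7.8,-8.5],[3.9,7.8,-8.5],[3.9,7.8,-8.5],[3.9,7.8,-8.5],[3.9,7.8,-8.5],[3.9,7.8,-8.5],[3.9,7.8,-8.5],[3.9,7.8,-8.5],[3.9,7.8,-8.5],[3.9,7.8,-8.5]], "yaw": [0,0,0,0,-10,-20,-30,-40,-50,-60,-70,-70,-70,-70], "fingers": 4}}

```text
time_s: 9.82
tool_pos: [599.7, 160.2, 158.3]
tcp_rot: [-0.394, 0.919, -0.0, 0.0]
ft_force: [-0.0, 0.3, 0.3]
width: 39.9
grip_force: 0.0
```

```bash
python3 - <<'E'
from h import *
o=robot.get_obs(); print(o['time_s'],o['tool_pos'],o['ft_force'])
outs=[]
for n in ['wrist','side']:
    c,P,im,d=grab(n); save(n+'3.png',im); np.savez(n+'3.npz',d=d,P=P); C=cloud(c,P,d); Z=C[...,2]
    print(n,c['fx'],'foot',proj(c,P,[617.5,-79,81]),'badge exp',proj(c,P,[620,-53,72]))
    for s in robot.silhouettes(n,'badge_center')[:2]:
        q=C[s['mask']&(d>0)]; print(s['conf'],s['bbox'],np.median(q,0) if len(q) else '')
    u,v=map(int,proj(c,P,[618,-66,78])); u=min(max(u,80),560);v=min(max(v,60),420)
    outs.append(cv2.resize(im[v-60:v+60,u-80:u+80],(400,300),interpolation=cv2.INTER_CUBIC)); print(u,v)
    q=C[(Z>77)&(Z<110)&(np.abs(C[...,0]-617)<28)&(np.abs(C[...,1]+79)<30)]; print('footpts',len(q),q.min(0),q.max(0))
save('v4.png',np.hstack(outs))
E
```

```text
9.825 [599.72945903 160.17470467 158.28019429] [-0.01770495  0.28627355  0.31220637]
wrist 380.6922836001982 foot (np.float64(-48.17492572017244), np.float64(-66.67541079867041)) badge exp (np.float64(9.170964799154603), np.float64(-12.157058725057453))
0.76 [0.0, 0.3, 39.1, 18.8] [624.5782547  -44.43675461  72.21885165]
80 60Traceback (most recent call last):
  File "<stdin>", line 11, in <module>
    return umr_minimum(a, axis, None, out, keepdims, initial, where)
ValueError: zero-size array to reduction operation minimum which has no identity
```

```bash
python3 - <<'E'
from h import *
c=robot.calibration('wrist'); T=np.array(c['T_tool_cam']); print(T.round(3),c['cx'],c['cy'])
res=[]
for a in range(110,231,10):
  t=np.radians(a); Rm=np.array([[np.cos(t),np.sin(t),0],[np.sin(t),-np.cos(t),0],[0,0,-1]])
  for x in range(560,701,20):
   for y in range(100,261,20):
    for z in range(160,301,20):
     M=np.eye(4);M[:3,:3]=Rm;M[:3,3]=[x,y,z];P=M@T
     cam=P[:3,3]
     u,v=proj(c,P,[617.5,-79,81])
     if 60<u<580 and 40<v<290 and cam[2]-81<1.25*(cam[1]+79): res.append((np.linalg.norm(cam-[617.5,-79,81]),a,x,y,z,round(u),round(v)))
res.sort(); 
for r in res[:200:20]: print(r)
cs,Ps,im,d=grab('side'); save('side4.png',im)
print(proj(cs,Ps,[617.5,-79,81]),proj(cs,Ps,[620,-53,72]))
save('v4.png',cv2.resize(im[220:340,240:400],(800,600),interpolation=cv2.INTER_CUBIC))
E
```

```text
[[ 1.00000e-03  9.56000e-01  2.94000e-01  7.54790e+01]
 [ 1.00000e+00 -1.00000e-03 -0.00000e+00  5.27000e-01]
 [ 0.00000e+00  2.94000e-01 -9.56000e-01 -1.43012e+02]
 [ 0.00000e+00  0.00000e+00  0.00000e+00  1.00000e+00]] 317.236831088753 234.97354213944053
(np.float64(340.3398452615771), 150, 680, 100, 200, 66, 274)
(np.float64(312.99790420666784), np.float64(268.54159552202356)) (np.float64(309.11395072006513), np.float64(277.83094883598466))
```

View pics/v4.png

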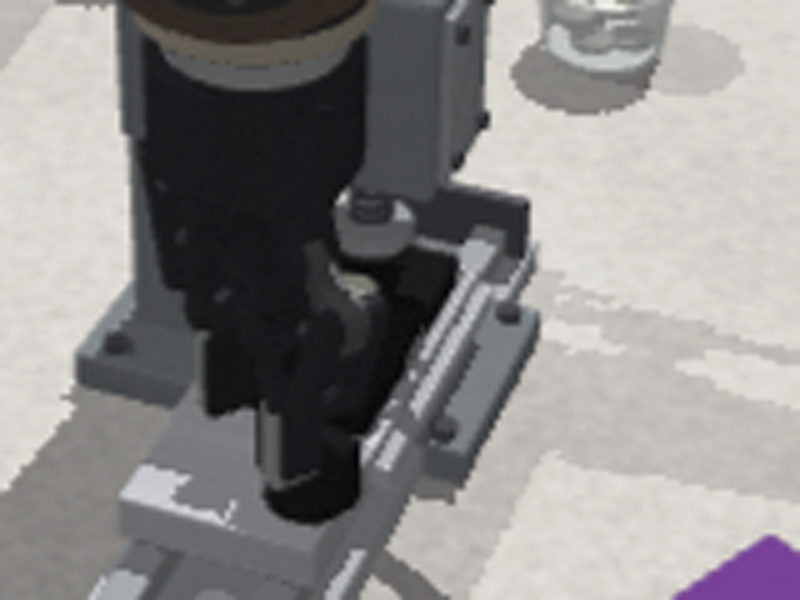

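Side crop: the foot disc is at about (315,265) full-frame, the badge is behind the finger at (311,277), and the knob is at (302,318). Next I fit the foot disc from depth.

```bash
python3 - <<'E'
from h import *
c,P,im,d=grab('side'); C=cloud(c,P,d); Z=C[...,2]
print(P[:3,3].round())
v,u=np.mgrid[:480,:640]
m=(u>300)&(u<330)&(v>254)&(v<275)&(np.abs(C[...,1]+79)<45)&(np.abs(C[...,0]-617)<40)&(Z>76)
q=C[m]
for z0 in range(78,112,4):
    s=q[(q[:,2]>=z0)&(q[:,2]<z0+4)]
    if len(s): print(z0,len(s),s[:,:2].min(0).round(),s[:,:2].max(0).round(),s[:,:2].mean(0).round(1))
np.save('q.npy',q)
# silhouette template: project cylinder R20 z81..~95 and compare the row/col extents of foot-coloured pixels
for dx,dy in [(0,0),(-4,0),(0,4),(0,-4),(4,0)]:
    t=np.linspace(0,2*np.pi,60); pr=np.array([proj(c,P,[617.5+dx+20*np.cos(a),-79+dy+20*np.sin(a),81]) for a in t]); print(dx,dy,pr.min(0).round(1),pr.max(0).round(1))
for r in range(256,276): print(r,' '.join(f'{x:3d}' for x in im[r,300:332,1]))
E
```

```text
[400. 818. 740.]
78 1 [621. -63.] [621. -63.] [620.6 -62.8]
82 19 [597. -84.] [626. -60.] [611.2 -66.4]
86 18 [598. -87.] [623. -59.] [608.5 -66.7]
90 32 [598. -95.] [634. -58.] [612.6 -69.7]
94 64 [597. -99.] [634. -59.] [613.8 -74.2]
98 18 [606. -85.] [627. -68.] [615.8 -74.3]
102 12 [607. -85.] [627. -71.] [615.4 -75.5]
106 16 [606. -79.] [627. -70.] [616.2 -74.2]
110 9 [607. -78.] [627. -72.] [615.6 -74.5]
0 0 [304.5 263.7] [321.5 273.6]
-4 0 [306.1 263.9] [323.2 273.8]
0 4 [304.1 264.6] [321.1 274.6]
0 -4 [304.9 262.7] [321.9 272.6]
4 0 [302.9 263.4] [319.8 273.3]
256  24  25  23  24  23  24  24  22  25  21  52  71  73  74  74  74  73  75  74  75  75  76  75  74  75  74  71  76  88  87 122 155
257  24  23  24  24  22  23  24  23  23  75  56  59  62  69  72  73  73  75  75  76  76  75  75  76  75  74  71  65  65  79  92  94
258  24  26  25  22  25  25  24  24 107 124  68  44  46  64  72  60  62  67  72  74  74  76  75  75  74  75  72  49  47  49  52  51
259  26  25  24  24  23  24  22  63 200 141  64  43  43  46  46  44  44  45  49  53  61  63  70  73  75  75  60  47  45  45  46 
[... 1415 characters left out ...]
  25  29  33  39  46  60  61  94 100 129
271  28  40  47  46  48  41  27  24  20  27  40  44  56  59  59  58  56  46  35  23  23  27  26  28  26  27  27  29  31  39  40  93
272  26  34  44  47  46  46  61  34  11  15  18  20  23  25  24  25  23  19  15  25  26  27  27  26  28  26  27  27  27  28  24  59
273  25  34  46  47  47  46  98  59  20  14  13  13  14  14  16  13  15  15  13  15  15  25  26  27  27  28  26  27  27  26  21  52
274  24  33  46  47  47  46 100  87  60  53  41  31  15  12  14  14  15  12  15  15  25  26  27  26  28  27  25  27  25  22  17  72
275  25  33  44  47  47  48  54  99 110 115 116 116 112  81  32  13  15  13  13  14  25  27  26  26  27  26  26  26  25  21  15  93
```

Emit:
{"method": "arm_command", "body": {"travel": [[-0.2,-2,-4.2],[-0.4,-4,-4.2],[-0.6,-6,-4.2],[-1,-8,-4.2],[-1.2,-10,-4.2],[-1.2,-10,-4.2],[-1.2,-10,-4.2],[-1.2,-10,-4.2],[-1.2,-10,-4.2],[-1.2,-10,-4.2]], "yaw": [10,20,30,40,50,60,70,76,76,76]}}

```text
time_s: 11.28
tool_pos: [680.6, 100.2, 200.3]
tcp_rot: [0.253, 0.968, -0.0, -0.0]
ft_force: [0.1, 0.0, -0.0]
width: 39.9
grip_force: 0.0
```

```bash
python3 - <<'E'
from h import *
o=robot.get_obs(); print(o['time_s'],o['tool_pos'],o['ft_force'])
c,P,im,d=grab('wrist'); C=cloud(c,P,d); Z=C[...,2]; save('w5.png',im); np.savez('w5.npz',d=d,P=P,im=im)
print('foot',proj(c,P,[617.5,-79,81]),'badge exp',proj(c,P,[620,-53,72]))
for s in robot.silhouettes('wrist','badge_center')[:2]:
    q=C[s['mask']&(d>0)]; print(s['conf'],s['bbox'],cv2.minAreaRect(q[np.abs(q[:,2]-72)<3][:,:2].astype(np.float32)))
q=C[(np.abs(C[...,0]-617)<40)&(np.abs(C[...,1]+79)<40)]
for z0 in range(78,122,4):
    s=q[(q[:,2]>=z0)&(q[:,2]<z0+4)]
    if len(s): print(z0,len(s),s[:,:2].min(0).round(),s[:,:2].max(0).round(),s[:,:2].mean(0).round(1))
u,v=map(int,proj(c,P,[618,-60,78])); u=min(max(u,80),560);v=min(max(v,60),420); print(u-80,v-60)
save('v5.png',cv2.resize(im[v-60:v+60,u-80:u+80],(800,600),interpolation=cv2.INTER_CUBIC))
E
```

```text
11.275 [680.58043258 100.19297081 200.25523777] [ 0.14287976  0.04140243 -0.01359322]
foot (np.float64(65.61477461388137), np.float64(269.8554816966483)) badge exp (np.float64(101.98143553149652), np.float64(252.44940366098092))
0.69 [84.4, 230.1, 124.4, 268.5] ((619.9210205078125, -53.842926025390625), (27.261917114257812, 27.266338348388672), 78.37357330322266)
78 35 [598. -80.] [657. -62.] [639.6 -74.9]
82 297 [597. -90.] [657. -61.] [624.2 -68.9]
86 284 [597. -90.] [657. -60.] [629.3 -71.7]
90 346 [597. -89.] [657. -60.] [625.9 -70.4]
94 1105 [597. -87.] [657. -61.] [620.  -72.4]
98 250 [606. -85.] [657. -69.] [624.8 -74.7]
102 66 [609. -81.] [657. -70.] [626.1 -73.8]
106 97 [610. -75.] [626. -69.] [617.8 -71.8]
8 197
```

View pics/v5.png

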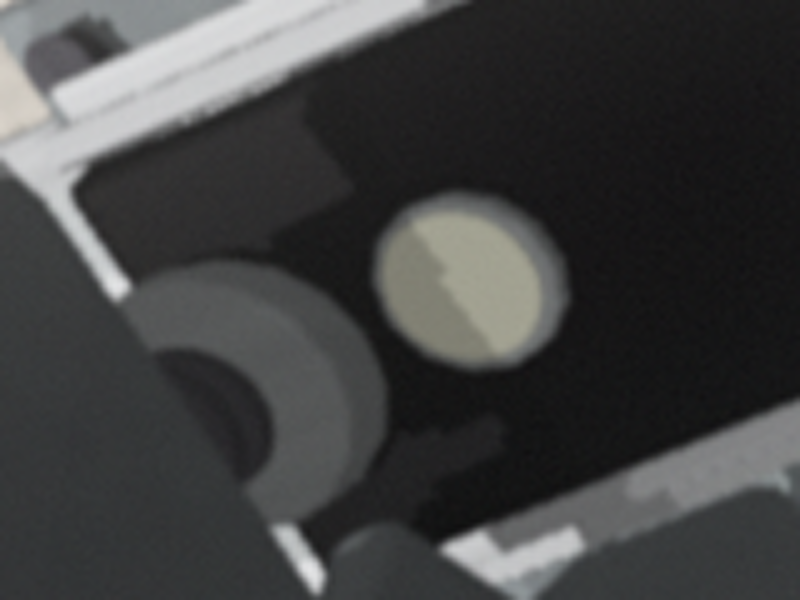

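Wrist crop: the badge is at (102,252) full-frame and the foot disc, partly under the head, has its visible rim at about (84,275). I fit an R=20 circle to the foot's side wall.

```bash
python3 - <<'E'
from h import *
from scipy.optimize import least_squares
f=np.load('w5.npz'); c=robot.calibration('wrist'); C=cloud(c,f['P'],f['d']); Z=C[...,2]
for lo,hi in [(82,86),(86,90),(90,93)]:
    q=C[(np.abs(C[...,0]-617)<24)&(np.abs(C[...,1]+75)<19)&(Z>lo)&(Z<hi)][:,:2]
    g=lambda p:np.hypot(*(q-p).T)-20
    r=least_squares(g,[617,-79],loss='soft_l1'); print(lo,len(q),r.x,np.std(g(r.x)))
m=(np.abs(Z-72)<2)&(np.hypot(C[...,0]-619.9,C[...,1]+53.8)<16)&(f['im'].min(2)>80); q=C[m]; print(len(q),cv2.minEnclosingCircle(q[:,:2].astype(np.float32)),q.mean(0))
E
```

```text
82 227 [616.94897557 -81.69578006] 0.5085549252882776
86 169 [616.91926593 -81.64306464] 0.43191371051160343
90 169 [616.90961079 -81.54165424] 0.43971181430177075
937 ((620.0235595703125, -53.91351318359375), 14.03271484375) [620.12684945 -53.19530149  72.56364393]
```

Emit:
{"method": "arm_command", "body": {"travel": [[2.6,-3,0],[5.3,-6.1,0],[5.3,-6.1,2],[5.3,-6.1,6],[5.3,-6.1,10],[5.3,-6.1,12],[5.3,-6.1,12.7],[5.3,-6.1,12.7],[5.3,-6.1,12.7]], "yaw": [-5.9,-5.9,-5.9,-5.9,-5.9,-5.9,-5.9,-5.9,-5.9]}}

```text
time_s: 12.5
tool_pos: [604.9, 73.1, 74.3]
tcp_rot: [0.204, 0.979, 0.0, 0.001]
ft_force: [-0.1, -0.7, 0.9]
width: 39.8
grip_force: 0.0
```

Emit:
{"method": "arm_command", "body": {"travel": [[0,0,0],[0,0,0],[0,0,0],[0,0,0]], "yaw": [0,0,0,0], "fingers": 0, "force": 40}}

```text
time_s: 13.0
tool_pos: [604.7, 73.1, 74.1]
tcp_rot: [0.204, 0.979, 0.0, 0.001]
ft_force: [-1.5, -0.5, 6.6]
width: 13.3
grip_force: 40.8
```

Emit:
{"method": "arm_command", "body": {"travel": [[-0.02,-0.06,0],[-0.08,-0.26,0],[-0.19,-0.6,0],[-0.33,-1.05,0],[-0.47,-1.53,0],[-0.62,-2,0],[-0.73,-2.36,0],[-0.8,-2.58,0],[-0.825,-2.665,0],[-0.825,-2.665,0],[-0.825,-2.665,0],[-0.825,-2.665,0]], "yaw": [0,0,0,0,0,0,0,0,0,0,0,0]}}

```text
time_s: 14.5
tool_pos: [601.6, 45.4, 74.1]
tcp_rot: [0.204, 0.979, 0.0, 0.0]
ft_force: [-1.9, 0.6, 6.6]
width: 12.9
grip_force: 40.9
```

Emit:
{"method": "arm_command", "body": {"travel": [[0,-0.01,0],[0,-0.02,0],[0.01,-0.04,0],[0.01,-0.05,0],[0.02,-0.06,0],[0.03,-0.07,0],[0.03,-0.08,0],[0.04,-0.09,0],[0.05,-0.09,0],[0.05,-0.09,0],[0.05,-0.09,0]], "yaw": [6,13,20,27,34,41,48,53,56,56,56]}}

```text
time_s: 15.88
tool_pos: [601.6, 45.1, 74.1]
tcp_rot: [0.639, 0.769, 0.001, 0.001]
ft_force: [2.0, 5.1, 6.3]
width: 13.2
grip_force: 40.8
```

```bash
python3 - <<'E'
from h import *
o=robot.get_obs(); print(o['time_s'],o['tool_pos'],o['ft_force'],o['moment'],np.degrees(2*np.arctan2(o['tcp_rot'][1],o['tcp_rot'][0])),o['joint_pos'])
E
```

```text
15.875 [601.56137065  45.14997734  74.09662319] [1.95395209 5.08773687 6.31320829] [ 0.85641249 -0.42796877 -0.04599388] 100.55169349457933 [-3.47811497e-02  6.51261871e-01  1.75657586e+00  8.30177467e-04
  7.31042338e-01 -2.19560241e-01]
```

Emit:
{"method": "arm_command", "body": {"travel": [[0,0,0],[0,0,0],[0,0,-3],[0,0,-7],[2,0.4,-12],[4.9,0.9,-17],[4.9,0.9,-17],[4.9,0.9,-17]], "yaw": [0,0,0,0,0,0,0,0], "fingers": 4.5}}

```text
time_s: 16.88
tool_pos: [600.0, 94.3, 242.5]
tcp_rot: [0.639, 0.769, -0.001, -0.0]
ft_force: [0.4, 0.1, 0.1]
width: 45.2
grip_force: 0.0
```

```bash
python3 - <<'E'
from h import *
o=robot.get_obs(); print(o['time_s'],o['tool_pos'],o['ft_force'])
c,P,im,d=grab('wrist'); C=cloud(c,P,d); Z=C[...,2]; save('w6.png',im)
q=C[(np.abs(C[...,0]-601)<40)&(np.abs(C[...,1]-45)<40)&(Z>90)&(Z<106)]
if len(q)>20:
    w,v=np.linalg.eigh(np.cov(q[:,:2].T)); print(len(q),q.mean(0),cv2.minAreaRect(q[:,:2].astype(np.float32)),np.degrees(np.arctan2(v[1,1],v[0,1])))
print(proj(c,P,[601,45,98]))
b=im.min(2); m=(np.abs(Z-72)<6)&(b>90)&(np.abs(C[...,0]-617)<25)&(np.abs(C[...,1]+75)<30); print('badge vis',m.sum(), C[m].mean(0) if m.any() else '')
m=(b<60)&(np.abs(Z-68)<6)&(np.abs(C[...,0]-617)<60)&(C[...,1]<20)&(C[...,1]>-45); q=C[m]; print('lid maxy',len(q))
# ball from side/top
for n in ['side','top']:
    c,P,im,d=grab(n); C=cloud(c,P,d); Z=C[...,2]; save(n+'6.png',im)
    m=(Z>283)&(Z<322)&(np.abs(C[...,0]-492)<40)&(np.abs(C[...,1]+135)<40)&(im.max(2)<60); q=C[m]
    from scipy.optimize import least_squares
    g=lambda p:np.linalg.norm(q-p,axis=1)-18
    r=least_squares(g,[492,-135,300],loss='soft_l1'); print(n,len(q),r.x,np.std(g(r.x)))
E
```

```text
16.875 [600.02471473  94.3380684  242.51805067] [0.35533368 0.09685581 0.09979091]
964 [601.03393431  47.96818132  97.46486725] ((600.994873046875, 46.25065231323242), (13.925687789916992, 49.62602233886719), 10.58533763885498) 100.64439507792004
(np.float64(308.21105994355037), np.float64(276.0409246840078))
badge vis 0 
lid maxy 3182
side 197 [ 487.76755964 -138.84831288  300.46341524] 1.3934309890994614
top 156 [ 489.18570116 -138.81784024  298.93571724] 2.0670299736730913
```

Emit:
{"method": "arm_command", "body": {"travel": [[0,0,-6],[0,0,-12],[-3,-2.2,-15.7],[-7,-5.1,-15.7],[-11,-8,-15.7],[-15,-10.9,-15.7],[-19,-13.8,-15.7],[-20.9,-15.2,-15.7],[-20.9,-15.2,-15.7],[-20.9,-15.2,-15.7],[-20.9,-15.2,-15.7]], "yaw": [-5,-14,-23,-32,-41,-50,-59,-68,-73,-73,-73], "fingers": 8.5}}

```text
time_s: 18.4
tool_pos: [489.2, -138.6, 399.8]
tcp_rot: [0.058, 0.998, 0.0, -0.0]
ft_force: [0.2, 0.5, -0.3]
width: 84.9
grip_force: 0.0
```

```bash
python3 - <<'E'
from h import *
from scipy.optimize import least_squares
o=robot.get_obs(); print(o['time_s'],o['tool_pos'],np.degrees(2*np.arctan2(o['tcp_rot'][1],o['tcp_rot'][0])))
c,P,im,d=grab('wrist'); C=cloud(c,P,d); Z=C[...,2]; save('w7.png',im)
m=(Z>292)&(Z<322)&(np.abs(C[...,0]-489)<22)&(np.abs(C[...,1]+139)<22)&(im.max(2)<80); q=C[m]
g=lambda p:np.linalg.norm(q-p,axis=1)-18
r=least_squares(g,[489,-139,300],loss='soft_l1'); print(len(q),r.x,np.std(g(r.x)))
c,P,im,d=grab('side'); save('v6.png',cv2.resize(im[220:340,240:400],(800,600),interpolation=cv2.INTER_CUBIC))
E
```

```text
18.4 [ 489.19842064 -138.63470856  399.81431081] 173.3855217808198
2207 [ 487.8892133  -139.01496248  299.72316982] 0.4857367073276183
```

View pics/v6.png

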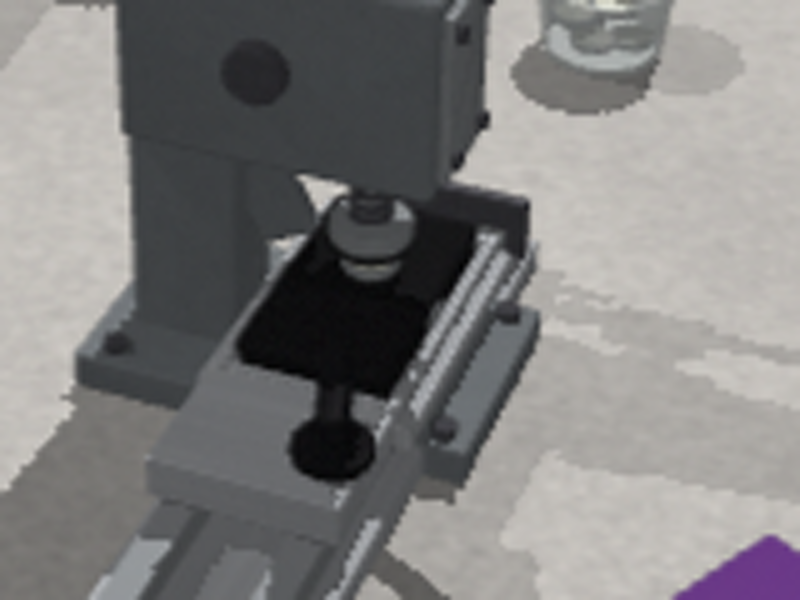

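Side crop: the badge (at (372,270) in the crop) sits centred under the foot (371,230), and the knob wing is turned along the track, so it is tight. Now the ball.

Emit:
{"method": "arm_command", "body": {"travel": [[0.1,-0.05,4],[0.1,-0.05,8.5],[0.1,-0.05,11.5],[0.1,-0.05,12],[0.1,-0.05,12]], "yaw": [0,0,0,0,0]}}

```text
time_s: 19.12
tool_pos: [488.5, -139.1, 281.0]
tcp_rot: [0.057, 0.998, -0.0, 0.0]
ft_force: [-0.5, 0.8, -0.9]
width: 84.9
grip_force: 0.0
```

Emit:
{"method": "arm_command", "body": {"travel": [[0,0,0],[0,0,0],[0,0,0],[0,0,0],[0,0,0]], "yaw": [0,0,0,0,0], "fingers": 0, "force": 60}}

```text
time_s: 19.75
tool_pos: [488.0, -139.2, 280.9]
tcp_rot: [0.057, 0.998, -0.0, 0.0]
ft_force: [-3.8, 0.0, 5.6]
width: 33.4
grip_force: 58.9
```

Emit:
{"method": "arm_command", "body": {"travel": [[0.39,0,0.58],[0.66,0,1],[0.94,0,1.47],[1.44,0,2.39],[1.89,0,3.34],[2.29,0,4.3],[2.64,0,5.29],[2.94,0,6.29],[3.18,0,7.31],[3.37,0,8.34],[3.51,0,9.38],[3.57,0,10.07],[3.57,0,10.07],[3.57,0,10.07]], "yaw": [0,0,0,0,0,0,0,0,0,0,0,0,0,0]}}

```text
time_s: 21.5
tool_pos: [453.4, -135.3, 180.5]
tcp_rot: [0.057, 0.998, -0.0, 0.001]
ft_force: [-1.3, -0.3, 10.4]
width: 33.5
grip_force: 64.1
```

```bash
cat > lev.py <<'E'
from h import *
from scipy.optimize import least_squares
o=robot.get_obs(); print(o['time_s'],o['tool_pos'],o['ft_force'],o['width'],o['grip_force'])
for n in ['top','side','wrist']:
    c,P,im,d=grab(n); save(n+'8.png',im); C=cloud(c,P,d)
    # lever bar: distance from axle->ball plane, steel points between
    a=np.array([651.2,-157.9]); ex=np.array([.994,-.110]); ey=np.array([.110,.994])
    r=C[...,:2]-a; X=-(r@ex); Y=r@ey
    m=(X>45)&(X<165)&(np.abs(Y)<9)&(C[...,2]>165)&(C[...,2]<300)&(d>0)
    if m.sum()>30:
        zs=C[...,2][m]; xs=X[m]; 
        p=np.polyfit(xs,zs,1); k=np.abs(zs-np.polyval(p,xs))<5; p=np.polyfit(xs[k],zs[k],1)
        print(n,m.sum(),'lever slope deg',np.degrees(np.arctan(p[0])),'z at axle',p[1], 'at ball',p[1]+200*p[0])
        mb=(np.abs(X-200)<16)&(np.abs(Y)<16)&(np.abs(C[...,2]-188)<24)&(im.max(2)<50); print(' ball pts',mb.sum(), C[mb].max(0) if mb.any() else '')
E
python3 lev.py
```

```text
21.5 [ 453.35305711 -135.29499815  180.48170842] [-1.30369837 -0.32169039 10.35636961] 33.476665710369 64.07399654388428
top 192 lever slope deg 4.935487516535393 z at axle 189.4469150116139 at ball 206.71775525044694
 ball pts 0 
side 206 lever slope deg 4.7567306093217185 z at axle 189.56572326620346 at ball 206.20809842250773
 ball pts 21 [ 468.07135267 -119.167986    211.99072968]
wrist 178 lever slope deg 38.366702820974616 z at axle 75.47611666173289 at ball 233.8050063478023
 ball pts 1744 [ 460.72431527 -119.01872656  211.99630304]
```

Emit:
{"method": "arm_command", "body": {"travel": [[0.02,0,0.35],[0.03,0,0.7],[0.04,0,1.05],[0.05,0,1.3],[0.05,0,1.43],[0.05,0,1.43],[0.05,0,1.43]], "yaw": [0,0,0,0,0,0,0]}}

```text
time_s: 22.52
tool_pos: [452.9, -135.3, 166.3]
tcp_rot: [0.057, 0.998, -0.0, 0.001]
ft_force: [-1.0, -0.5, 11.8]
width: 33.4
grip_force: 65.2
```

```bash
python3 lev.py; python3 - <<'E'
import cv2
a=cv2.imread('pics/side8.png')[150:350,230:430]
cv2.imwrite('pics/v7.png',cv2.resize(a,(600,600),interpolation=cv2.INTER_CUBIC))
E
```

```text
22.525 [ 452.94115897 -135.25876585  166.31680532] [-1.03959751 -0.47552952 11.75283789] 33.40417550572723 65.24973750114441
top 190 lever slope deg 1.4685799486541848 z at axle 188.9040380930151 at ball 194.0314720968658
 ball pts 0 
side 197 lever slope deg 1.3362756070884407 z at axle 188.81999219825468 at ball 193.48531991846355
 ball pts 33 [ 443.54354962 -119.61048839  205.6283234 ]
```

View pics/v7.png

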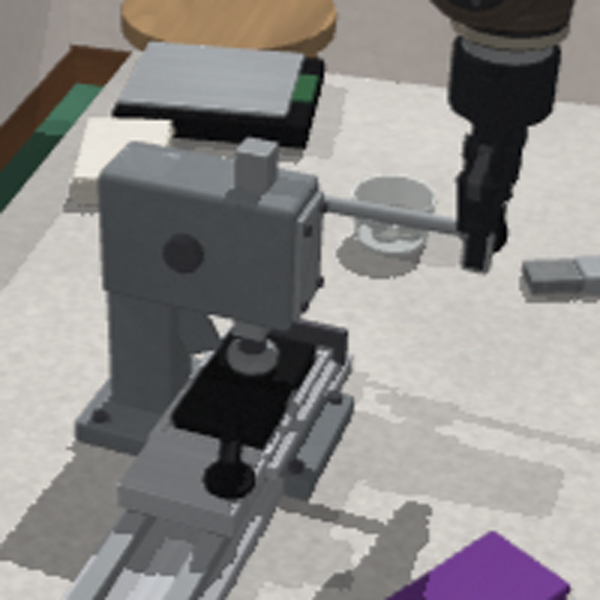

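```bash
python3 - <<'E'
from h import *
from scipy.optimize import least_squares
a=np.array([651.2,-157.9]); ex=np.array([.994,-.110]); ey=np.array([.110,.994])
for n in ['top','side','wrist']:
    c,P,im,d=grab(n); C=cloud(c,P,d); Z=C[...,2]
    r=C[...,:2]-a; X=-(r@ex); Y=r@ey
    m=(X>30)&(X<175)&(np.abs(Y)<12)&(np.abs(Z-186)<14)
    xs,zs=X[m],Z[m]; b=np.digitize(xs,np.arange(30,180,15))
    print(n,[(int(30+15*(i-.5)),round(np.percentile(zs[b==i],85),1),(b==i).sum()) for i in range(1,11) if (b==i).sum()>3])
    if n!='wrist':
        q=C[(Z>245)&(np.abs(C[...,0]-617)<16)&(np.abs(C[...,1]+81.6)<16)]; print(' ram top',np.percentile(q[:,2],[50,80,95]).round(1),len(q))
    m=(np.abs(X-200)<17)&(np.abs(Y)<13)&(np.abs(Z-190)<20)&(im.max(2)<80); q=C[m]
    if len(q)>50:
        for _ in range(3):
            g=lambda p:np.linalg.norm(q-p,axis=1)-18
            s=least_squares(g,[452.4,-135.9,185],loss='soft_l1'); print('  ball',len(q),s.x,np.std(g(s.x))); q=q[np.abs(g(s.x))<2]
            if len(q)<30: break
E
```

```text
top [(37, np.float64(194.9), np.int64(30)), (52, np.float64(192.6), np.int64(29)), (67, np.float64(196.2), np.int64(27)), (82, np.float64(195.5), np.int64(29)), (97, np.float64(196.4), np.int64(30)), (112, np.float64(195.4), np.int64(30)), (127, np.float64(195.8), np.int64(27)), (142, np.float64(195.9), np.int64(18))]
 ram top [263.8 266.2 269.3] 109
side [(82, np.float64(193.7), np.int64(29)), (97, np.float64(193.5), np.int64(35)), (112, np.float64(194.1), np.int64(36)), (127, np.float64(194.3), np.int64(39)), (142, np.float64(194.6), np.int64(35)), (157, np.float64(195.8), np.int64(36)), (172, np.float64(195.1), np.int64(27))]
 ram top [259.7 264.9 265.8] 175
wrist [(157, np.float64(192.1), np.int64(15)), (172, np.float64(195.6), np.int64(665))]
  ball 6669 [ 452.29689275 -134.90585695  189.7517394 ] 0.48520920358117
  ball 6667 [ 452.2971107  -134.90535049  189.75126794] 0.4838838497942522
  ball 6667 [ 452.2971107  -134.90535049  189.75126794] 0.4838838497942522
```

Emit:
{"method": "arm_command", "body": {"travel": [[0,0,0],[0,0,0],[0,0,0.2],[0,0,0.4],[0,0,0.46],[0,0,0.46],[0,0,0.46]], "yaw": [0,0,0,0,0,0,0], "force": 110}}

```text
time_s: 23.7
tool_pos: [452.9, -135.2, 161.8]
tcp_rot: [0.057, 0.998, -0.0, 0.001]
ft_force: [-2.6, 0.4, 12.9]
width: 32.5
grip_force: 107.9
```

```bash
cat > ball.py <<'E'
from h import *
from scipy.optimize import least_squares
a=np.array([651.2,-157.9]); ex=np.array([.994,-.110]); ey=np.array([.110,.994])
for _ in range(2):
    o=robot.get_obs(); print(o['time_s'],o['tool_pos'],o['ft_force'],o['width'],o['grip_force'])
    c,P,im,d=grab('wrist'); C=cloud(c,P,d); Z=C[...,2]
    r=C[...,:2]-a; X=-(r@ex); Y=r@ey
    q=C[(np.abs(X-200)<17)&(np.abs(Y)<13)&(np.abs(Z-188)<20)&(im.max(2)<80)]
    g=lambda p:np.linalg.norm(q-p,axis=1)-18
    s=least_squares(g,[452.4,-135.9,185],loss='soft_l1'); print(len(q),s.x,np.std(g(s.x)))
E
python3 ball.py; python3 lev.py
```

```text
23.7 [ 452.89286481 -135.23093509  161.8474303 ] [-2.64458049  0.39166327 12.87017791] 32.51400613536738 107.89749026298523
6617 [ 452.22576259 -134.87902975  185.08878774] 0.4927847453097641
23.75 [ 452.89031847 -135.25720125  161.85846614] [-3.35219166 -0.27733263 12.80485344] 32.657188094385994 107.89814472198486
6600 [ 452.2308733  -134.90899875  185.08441421] 0.4881418244157686
23.8 [ 452.91489133 -135.24963107  161.8636969 ] [-2.78945245  0.46181495 13.23639501] 32.14463252198158 107.89875626564026
top 192 lever slope deg 1.137209737457511 z at axle 187.600742008465 at ball 191.57087420127948
 ball pts 0 
side 205 lever slope deg -0.5873550559992714 z at axle 189.90446841349456 at ball 187.85414066979146
 ball pts 30 [ 468.59189287 -118.77639655  200.75084437]
```

Emit:
{"method": "arm_command", "body": {"travel": [[0,0,0],[0,0,0],[0,0,0],[0,0,0],[0,0,0],[0,0,0],[0,0,0],[0,0,0]], "yaw": [0,0,0,0,0,0,0,0]}}

```text
time_s: 24.95
tool_pos: [452.9, -135.3, 161.9]
tcp_rot: [0.057, 0.998, -0.001, 0.001]
ft_force: [-2.1, -0.1, 11.9]
width: 32.6
grip_force: 107.9
```

```bash
python3 ball.py && python3 -c "
from bench import robot
print(robot.sign_off())"
```

```text
24.95 [ 452.8861717  -135.28126965  161.87283152] [-2.13378266 -0.12708934 11.92680563] 32.5794144029835 107.89996862411499
6617 [ 452.22577728 -134.95970664  185.10568977] 0.4943983475278357
25.0 [ 452.89714388 -135.25873778  161.84622313] [-3.14193018 -0.03122756 12.55798967] 32.31406771087487 107.90009021759033
6615 [ 452.22590254 -134.918586    185.08627098] 0.48786708700650655
the job is handed in; nothing more can be done
None
```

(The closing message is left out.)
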